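# Re-rack four plug-in modules in channel order

## Task

Move the four plug-in modules from the white cradles of the source rack into the pockets of the blue rack, keeping their order as counted from the terminal block with the brass binding posts: the module nearest the source rack's terminal block goes in the pocket nearest the blue rack's terminal block, and so on along the row. Stand each upright and flat in its pocket, set it down without dropping it, and leave the spool, meter and screwdriver on the bench where they are.

Things in the scene. Friction and masses are not known exactly. Their poses are not given: they have to be found in the camera images.
- can_center (a point): Plug-in capacitor module: a round aluminium can 38 mm in diameter on a square black foot 44 x 44 x 10 mm; 75 mm tall in all. The point is at its centre, half-way up (37.5 mm above its underside); z is up, x and y are parallel to the foot's sides.
- box_center (a point): Plug-in shielded module: a plain smooth grey box 36 x 36 mm on a square black foot 44 x 44 x 10 mm; 65 mm tall in all. The point is at its centre, half-way up (32.5 mm above its underside); z is up, x and y are parallel to the sides.
- sink_center (a point): Plug-in regulator module: bare aluminium heat sink with four upright 3 mm fins, on a square black foot 44 x 44 x 10 mm; 60 mm tall in all. The heat sink is 36 mm wide along its x (over the outer fin faces, which are flat and can be gripped) and 40 mm along y. The point is at its centre, half-way up (30 mm above its underside); z is up.
- transformer_center (a point): Plug-in transformer module: dark steel core with a copper winding in its middle, seen at the sides, on a square black foot 44 x 44 x 10 mm; 60 mm tall in all. The core is 36 mm wide along its x (flat faces, to be gripped) and 42 mm along y. The point is at its centre, half-way up (30 mm above its underside); z is up.
- nest_a: Fixed white square cradle of the source rack in which the can module stands at the start. All four look alike: 64 mm square, 9 mm tall, 56 mm square inside. Origin: centre of its underside, 8 mm above the bench; the module rests 4 mm above that, up to 3 mm off-centre and turned up to 0.12 rad. The cradles stand in a row along their y axes, 72 mm apart, in shuffled order.
- nest_b: Fixed white square cradle of the source rack in which the box module stands at the start. All four look alike: 64 mm square, 9 mm tall, 56 mm square inside. Origin: centre of its underside, 8 mm above the bench; the module rests 4 mm above that, up to 3 mm off-centre and turned up to 0.12 rad. The cradles stand in a row along their y axes, 72 mm apart, in shuffled order.
- nest_c: Fixed white square cradle of the source rack in which the sink module stands at the start. All four look alike: 64 mm square, 9 mm tall, 56 mm square inside. Origin: centre of its underside, 8 mm above the bench; the module rests 4 mm above that, up to 3 mm off-centre and turned up to 0.12 rad. The cradles stand in a row along their y axes, 72 mm apart, in shuffled order.
- nest_d: Fixed white square cradle of the source rack in which the transformer module stands at the start. All four look alike: 64 mm square, 9 mm tall, 56 mm square inside. Origin: centre of its underside, 8 mm above the bench; the module rests 4 mm above that, up to 3 mm off-centre and turned up to 0.12 rad. The cradles stand in a row along their y axes, 72 mm apart, in shuffled order.
- terminal_a: Terminal block of the source rack: fixed black block 50 x 34 x 26 mm with two brass binding posts (46 mm tall in all), at one or the other end of the row of cradles, in line with it, 60 mm from the nearest cradle, centre to centre. The other end has only a flat black plate. Origin: centre of its underside.
- rack_b: Target rack: fixed blue plate, four square pockets with bare metal rims in a row along its y, black terminal block with two brass posts, 52 mm tall, at its +y end (y = 168 mm). Origin: centre of its underside, on the bench. Pocket centres: x = 0, y = 108 (by the terminal block), 36, -36, -108 mm; 60 mm square inside, floor 6 mm and rims 12 mm above the bench. Empty at the start.
Mind the look-alikes: they are no part of the job. What is shaped like the part that bears can_center but pink is not meant. Leave any green look-alike of the part that bears transformer_center alone.

How it is judged (in metres and radians):
At the end, for the whole second after the job is handed in: Each module stands in the blue rack's pocket that has the same place, counted from the terminal block, as its cradle had in the source rack: within 13 mm of the pocket's centre along each side, its height within 4 mm of resting on the pocket floor, tilted less than 0.1 rad, released and at rest (((horizontal distance between nest_a and terminal_a between 0.024 and 0.096 m and y of can_center in the frame of rack_b between 0.095 and 0.121 m) or (horizontal distance between nest_a and terminal_a between 0.096 and 0.168 m and y of can_center in the frame of rack_b between 0.023 and 0.049 m) or (horizontal distance between nest_a and terminal_a between 0.168 and 0.24 m and y of can_center in the frame of rack_b between -0.049 and -0.023 m) or (horizontal distance between nest_a and terminal_a between 0.24 and 0.312 m and y of can_center in the frame of rack_b between -0.121 and -0.095 m)) and x of can_center in the frame of rack_b between -0.013 and 0.013 m and z of can_center in the frame of rack_b between 0.0395 and 0.0475 m and angle between each of can_center, box_center, sink_center, transformer_center's own z axis and vertical below 0.1 rad and linear speed of each of can, box, sink, transformer below 0.02 m/s and angular speed of each of can, box, sink, transformer below 0.2 rad/s and ((horizontal distance between nest_b and terminal_a between 0.024 and 0.096 m and y of box_center in the frame of rack_b between 0.095 and 0.121 m) or (horizontal distance between nest_b and terminal_a between 0.096 and 0.168 m and y of box_center in the frame of rack_b between 0.023 and 0.049 m) or (horizontal distance between nest_b and terminal_a between 0.168 and 0.24 m and y of box_center in the frame of rack_b between -0.049 and -0.023 m) or (horizontal distance between nest_b and terminal_a between 0.24 and 0.312 m and y of box_center in the frame of rack_b between -0.121 and -0.095 m)) and x of box_center in the frame of rack_b between -0.013 and 0.013 m and z of box_center in the frame of rack_b between 0.0345 and 0.0425 m and ((horizontal distance between nest_c and terminal_a between 0.024 and 0.096 m and y of sink_center in the frame of rack_b between 0.095 and 0.121 m) or (horizontal distance between nest_c and terminal_a between 0.096 and 0.168 m and y of sink_center in the frame of rack_b between 0.023 and 0.049 m) or (horizontal distance between nest_c and terminal_a between 0.168 and 0.24 m and y of sink_center in the frame of rack_b between -0.049 and -0.023 m) or (horizontal distance between nest_c and terminal_a between 0.24 and 0.312 m and y of sink_center in the frame of rack_b between -0.121 and -0.095 m)) and x of sink_center in the frame of rack_b between -0.013 and 0.013 m and z of sink_center in the frame of rack_b between 0.032 and 0.04 m and ((horizontal distance between nest_d and terminal_a between 0.024 and 0.096 m and y of transformer_center in the frame of rack_b between 0.095 and 0.121 m) or (horizontal distance between nest_d and terminal_a between 0.096 and 0.168 m and y of transformer_center in the frame of rack_b between 0.023 and 0.049 m) or (horizontal distance between nest_d and terminal_a between 0.168 and 0.24 m and y of transformer_center in the frame of rack_b between -0.049 and -0.023 m) or (horizontal distance between nest_d and terminal_a between 0.24 and 0.312 m and y of transformer_center in the frame of rack_b between -0.121 and -0.095 m)) and x of transformer_center in the frame of rack_b between -0.013 and 0.013 m and z of transformer_center in the frame of rack_b between 0.032 and 0.04 m); the robot touches nothing.
It fails at once if a module is dropped: it falls freely through more than about 25 mm ((contact force between can and anything else below 0.02 N and linear speed of can above 0.7 m/s) or (contact force between box and anything else below 0.02 N and linear speed of box above 0.7 m/s) or (contact force between sink and anything else below 0.02 N and linear speed of sink above 0.7 m/s) or (contact force between transformer and anything else below 0.02 N and linear speed of transformer above 0.7 m/s)).
It fails at once if the spool is moved more than 40 mm (distance of spool from where it was at the start of the episode above 0.04 m).
It fails at once if the handheld meter is moved more than 40 mm (distance of meter from where it was at the start of the episode above 0.04 m).
It fails at once if the screwdriver is moved more than 40 mm (distance of driver from where it was at the start of the episode above 0.04 m).
It also fails if it takes over 115 s, if anything falls off the work surface, if the arm or the gripper's body presses on something with over 40 N, if the wrist force passes 120 N, or if a joint passes its speed limit or range.

## Robot

A 7-joint arm with a two-finger parallel gripper is mounted at the origin on the work surface. World frame = base frame: x ahead of the robot, y to its left, z up, the work surface at z = 0. Lengths are in mm, angles in degrees, forces in N, time in s.
With the tool pointing down it reaches from about 425 to 1025 mm from the base axis. Payload 3.6 kg.
Tool frame: the origin (TCP) lies at the very end of the fingers, on their centre line; the grasp point (between the pads) lies 19 mm behind it; z points along the fingers, y is the line along which they close (so a half turn about z gives the same grasp; the last joint's range is limited). The gripper opens to 85 mm and grips with 20 to 120 N. Pads are 22 mm wide; open, the fingers measure 114 mm over their backs; the gripper's body (76 mm by 85 mm) begins 54 mm behind the grasp point. The pads swing forward as they close: fully open they stand 13 mm farther back than shut.
Start: joints at [-77.206, 33.873, 2.773, 92.16, -1.908, 54.013, -1.931], TCP at [225.853, 688.927, 231.302] pointing down, gripper open.
Joint ranges: [-153.93, 153.93], [-27.13, 128.08], [-72.61, 78.16], [10.71, 143.7], [-87.88, 267.88], [4.46, 118.87], [-176.78, 176.78]. Speed limits (degrees/s): [147.25, 147.25, 180, 180, 180, 180, 180].

## Interface

Orientations are given as a 3x3 rotation matrix whose columns are the frame's x, y, z axes.
In Python, from workcell import ctrl gives the robot as it stands.
- The arm moves only by the tool play_rows, never from a script. Its argument "series" is a list of rows, each a list of 3 entries, a list of its own where there are three numbers: the gripper's target within -1 to 1 (fully open at 1, half-way at 0, shut at -1), then the shift along the tool's x, y, z in cm, then the turn, a rotation vector about the tool's x, y, z in rad. A call has 1 to 5 rows; each row shifts and turns the commanded pose from where the row before left it, along the tool's axes as they then stand; what a row does not reach is not made up. A row lasts 1/12 s, in which the tool goes at most 41.7 mm and 7.16 degrees, less where a joint would pass 70% of its speed; a pose out of reach is approached as far as the arm can. A call is refused whole if a number of a shift passes 4.17 or a number of a turn 0.125, either way. A call with a gripper value outside its range is refused whole. The fingers move at their own pace and stop on an object; the grip force is fixed at half the most. Time passes only in rows, so rows that do not move let the fingers close. It gives the time, the measured TCP pose, the force, the opening and the grip force at its end, in the units of the state.
- ctrl.get_obs(): the state, without advancing time (a new reading comes with each control period).
- ctrl.capture(name): name is "side" or "top" or "wrist"; returns a dict with "frame" (420x560x3 uint8, red, green, blue), "mtx" (3x3 intrinsics, pixels), "T" (4x4, takes a point from camera to world coordinates). Camera axes: x right, y up, looking along -z (the intrinsics and any distortion apply to the point x, -y, -z); pixel columns grow to the right and rows downward; lengths in mm; the calibration is good to about 2 mm. A picture is of the moment at which its call begins. There is no depth.
- ctrl.close_job(): hands the job in; it is judged then, once.
The state is a dict: "t": time; "joint_pos": joint angles; "dq": joint speeds; "joint_efforts": joint torques, N m; "tool_pos": TCP position; "orientation": TCP orientation; "wrist_force": force on the tool from outside, world axes, zero at the start; "torque": the same for the moment, N m; "gripper_width": finger opening in mm; "gripper_force": force on a finger pad.
Only numpy, scipy, OpenCV 4.12 (cv2) and the standard library are available. Lean on these libraries where they do the work, as an engineer would, in place of code of your own. Each camera call takes 0.05 s, during which the arm holds its last target. There are 200 camera calls.

## Working session

There is one attempt and no reset: what is moved stays moved. The work goes in short steps, Python scripts to look and compute and a tool call to move; the robot and the scene stay as the last step left them, time stands still between calls to the robot, and variables do not carry over. Pictures are saved under pics/ and viewed, at most 14 in all, crops included, and the job is handed in when it is done.

Besides the shell and the picture viewer there is one more tool, called after "Request:" as name([rows], argument=value, ...), one row to a line, values as JSON. play_rows: Moves the arm, as the interface text tells. Its arguments: {"type":"object","properties":{"series":{"type":"array"}},"required":["series"]}

```bash
mkdir -p pics
cat > h.py <<'E'
import numpy as np, cv2
from workcell import ctrl
def snap(cam,name):
    c=ctrl.capture(cam); cv2.imwrite(f'pics/{name}.png',c['frame'][:,:,::-1]); np.savez(f'pics/{name}.npz',m=c['mtx'],T=c['T'],f=c['frame']); return c
def ray(name,uv,z):
    d=np.load(f'pics/{name}.npz'); p=np.linalg.inv(d['m'])@[uv[0],uv[1],1]; v=d['T'][:3,:3]@[p[0],-p[1],-p[2]]; o=d['T'][:3,3]
    return o+v*(z-o[2])/v[2]
def proj(name,P):
    d=np.load(f'pics/{name}.npz'); q=np.linalg.inv(d['T'])@np.r_[P,1]; p=d['m']@[q[0],-q[1],-q[2]]; return p[:2]/p[2]
E
python3 - <<'E'
from h import *
o=ctrl.get_obs()
print({k:np.round(v,2).tolist() if not isinstance(v,dict) else v for k,v in o.items()})
for c in ['side','top','wrist']:
    d=snap(c,c+'0'); print(c,np.round(d['mtx'],1).tolist(),np.round(d['T'],2).tolist(),[k for k in d])
E
```

```text
{'t': 0.0, 'joint_pos': [-77.21, 33.93, 2.77, 92.24, -1.91, 54.01, -1.93], 'dq': [-0.04, 0.04, 0.04, 0.03, -0.0, 0.11, 0.06], 'joint_efforts': [-0.0, -54.87, 1.55, -19.81, 0.01, 0.01, 0.0], 'tool_pos': [225.58, 688.13, 230.13], 'orientation': [[-0.95, 0.31, -0.0], [0.31, 0.95, -0.0], [-0.0, -0.0, -1.0]], 'wrist_force': [0.32, 0.27, -0.68], 'torque': [-0.01, 0.05, 0.01], 'gripper_force': 0.0, 'gripper_width': 85.54}
side [[436.4, 0.0, 273.5], [0.0, 436.4, 210.3], [0.0, 0.0, 1.0]] [[1.0, 0.0, -0.05, 498.95], [-0.04, 0.5, -0.86, -847.82], [0.02, 0.86, 0.5, 546.29], [0.0, 0.0, 0.0, 1.0]] ['frame', 'mtx', 'T']
top [[497.0, 0.0, 277.6], [0.0, 497.0, 209.7], [0.0, 0.0, 1.0]] [[-0.0, 0.99, -0.12, 386.78], [-1.0, -0.0, -0.0, -12.42], [-0.0, 0.12, 0.99, 1282.75], [0.0, 0.0, 0.0, 1.0]] ['frame', 'mtx', 'T']
wrist [[368.4, 0.0, 277.6], [0.0, 368.4, 207.2], [0.0, 0.0, 1.0]] [[0.31, -0.9, -0.3, 149.4], [0.95, 0.3, 0.1, 712.63], [-0.0, -0.31, 0.95, 372.56], [0.0, 0.0, 0.0, 1.0]] ['frame', 'mtx', 'T']
```

View pics/top0.png

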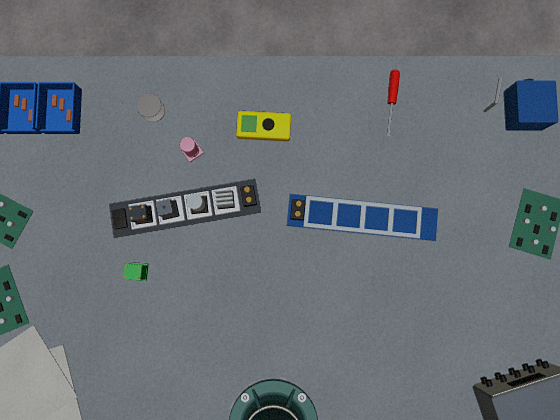

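View pics/side0.png

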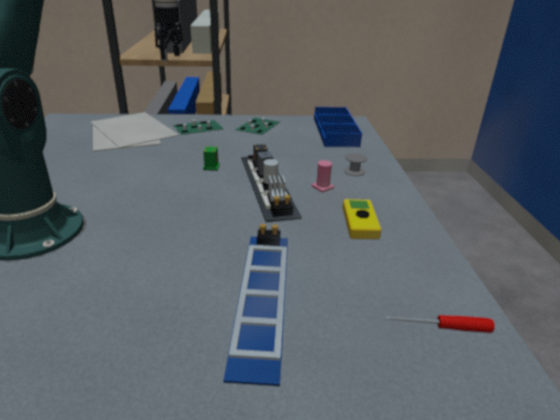

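The top view shows the source rack at (110–260, 180–237), with its brass posts at the right end (248,195). From the posts the order is sink (225), can (197), box (168), transformer (140). The blue rack's posts are at the left end (297,209), with pockets at 320, 349, 377 and 405. The side view shows the same order. Next I'll enlarge both racks.

Run:
```python
from h import *
f=cv2.imread('pics/top0.png')
r=lambda a:cv2.resize(a,None,fx=5,fy=5,interpolation=cv2.INTER_CUBIC)
cv2.imwrite('pics/crop1.png',np.vstack([r(f[175:240,105:265]),r(f[190:245,282:442])]))
```

```text
(no output)
```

View pics/crop1.png

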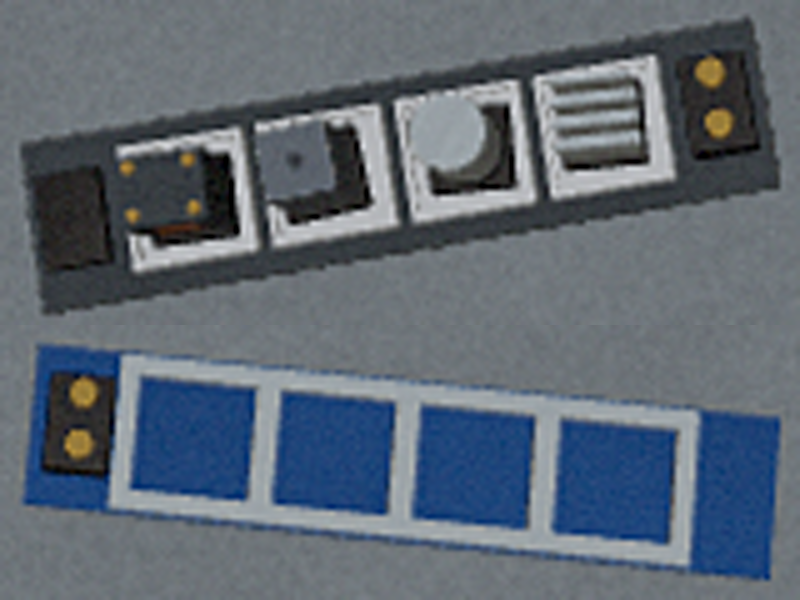

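View pics/wrist0.png

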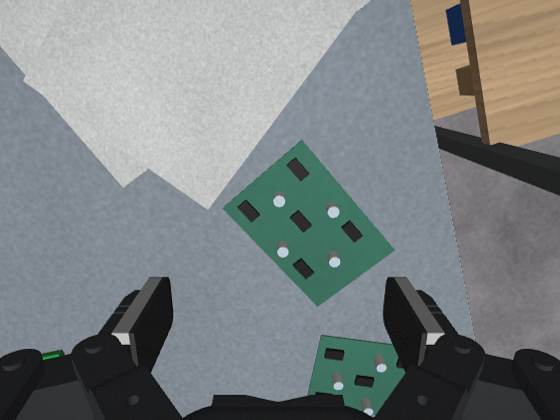

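```bash
cat > pose.py <<'E'
from h import *
def w(pts,z,x0,y0,yo=0): return np.array([ray('top0',(x0+(x+.5)/5-.5,y0+(y-yo+.5)/5-.5),z) for x,y in pts])
src={'transformer':[(116,146),(242,127),(259,253),(136,272)],'box':[(253,125),(380,103),(398,228),(272,246)],
'can':[(394,101),(520,80),(537,204),(411,223)],'sink':[(534,75),(658,55),(676,180),(551,200)]}
C={}
for k,p in src.items():
    q=w(p,17,105,175); C[k]=q.mean(0); print(k,C[k].round(1),np.linalg.norm(q[1]-q[0]).round(1),np.linalg.norm(q[2]-q[1]).round(1))
d=C['sink']-C['transformer']; print('len',np.linalg.norm(d),'dir',np.degrees(np.arctan2(d[1],d[0])))
tops={'transformer':([(118,152),(203,150),(207,225),(128,228)],72),'box':([(257,130),(326,122),(334,188),(265,199)],77),'can':([(449,134)],87),'sink':([(551,78),(637,76),(640,155),(556,162)],72)}
for k,(p,z) in tops.items(): print('top',k,w(p,z,105,175).mean(0).round(1))
q=w([(122,354),(700,411),(690,567),(108,507)],12,282,190,325); print(q.round(1).tolist(),q.mean(0))
y=(q[0]+q[3]-q[1]-q[2])[:2]; y/=np.linalg.norm(y); print('rackb y deg',np.degrees(np.arctan2(y[1],y[0])))
for i in (108,36,-36,-108): print(i,(q.mean(0)[:2]+y*i).round(1))
pk=[[(141,377),(255,387),(248,498),(133,487)],[(281,391),(396,402),(388,513),(273,502)],[(421,405),(536,415),(528,527),(413,515)],[(561,419),(678,430),(669,541),(553,531)]]
for p in pk: print('pk',w(p,9,282,190,325).mean(0).round(1))
E
python3 pose.py
```

```text
transformer [521.4 335.5  17. ] 65.2 65.8
box [533.8 265.4  17. ] 66.0 65.5
can [545.9 193.9  17. ] 65.6 65.0
sink [558.6 122.6  17. ] 64.6 65.6
len 216.1845099026971 dir -80.09863469648172
top transformer [520.8 332.5  72. ]
top box [534.5 267.2  77. ]
top can [545.8 190.7  87. ]
top sink [555.9 121.1  72. ]
[[571.4, -84.5, 12.0], [541.7, -382.0, 12.0], [461.3, -374.2, 12.0], [492.1, -76.8, 12.0]] [ 516.63077023 -229.40167936   12.        ]
rackb y deg 84.18940459283154
108 [ 527.6 -122. ]
36 [ 520.3 -193.6]
-36 [ 513.  -265.2]
-108 [ 505.7 -336.8]
pk [ 528.5 -121.7    9. ]
pk [ 520.9 -193.9    9. ]
pk [ 513.9 -265.8    9. ]
pk [ 506.2 -338.1    9. ]
```

```bash
cat >> h.py <<'E'
from scipy.spatial.transform import Rotation as R
def plan(xyz,yaw,n,start=None):
    """n equal rows (shift cm, turn rad) from the present pose (or start=(xyz,yaw)) to xyz with tool y at yaw deg, tool down"""
    D=lambda a:(lambda y:np.c_[[y[1],-y[0],0],y,[0,0,-1]])(np.array([np.cos(np.radians(a)),np.sin(np.radians(a)),0]))
    if start: p,R0=np.array(start[0]),D(start[1])
    else: o=ctrl.get_obs(); p,R0=np.array(o['tool_pos']),np.array(o['orientation'])
    w=R.from_matrix(R0.T@D(yaw)).as_rotvec()/n
    M=sum(R.from_rotvec(w*k).as_matrix() for k in range(n))
    v=np.linalg.solve(M,R0.T@(np.array(xyz)-p))
    print(n,'rows',(v/10).round(3).tolist(),w.round(4).tolist())
E
python3 - <<'E'
from h import *
plan((557,121.5,150),2,20)
E
```

```text
Traceback (most recent call last):
  File "h.py", line 16, in plan
    w=R.from_matrix(R0.T@D(yaw)).as_rotvec()/n
      ~~~~~~~~~~~~~^^^^^^^^^^^^^
  File "scipy/spatial/transform/_rotation.pyx", line 1143, in scipy.spatial.transform._rotation.Rotation.from_matrix
ValueError: Non-positive determinant (left-handed or null coordinate frame) in rotation matrix 0: [[-3.44471741e-01 -9.38796685e-01  6.72805026e-05]
 [-9.38795304e-01  3.44471355e-01  1.69200824e-03]
 [ 1.61162793e-03 -5.19686404e-04  9.99998566e-01]].
```

```bash
sed -i 's/\[y\[1\],-y\[0\],0\]/[-y[1],y[0],0]/' h.py
python3 - <<'E'
from h import *
plan((557,121.5,150),2,20)
E
```

```text
20 rows [-3.458, -0.508, 0.403] [-0.0001, 0.0001, 0.061]
```

Request:
play_rows([
  [1,[-3.46,-0.51,0.4],[0,0,0.061]],
  [1,[-3.46,-0.51,0.4],[0,0,0.061]],
  [1,[-3.46,-0.51,0.4],[0,0,0.061]],
  [1,[-3.46,-0.51,0.4],[0,0,0.061]],
  [1,[-3.46,-0.51,0.4],[0,0,0.061]],
])

```text
t: 0.57
tool_pos: [372.5, 591.7, 210.8]
orientation: [[-0.811, 0.585, 0.0], [0.585, 0.811, -0.0], [-0.0, 0.0, -1.0]]
wrist_force: [-0.1, 0.7, 0.3]
gripper_width: 85.3
gripper_force: 0.0
```

Request:
play_rows([
  [1,[-3.46,-0.51,0.4],[0,0,0.061]],
  [1,[-3.46,-0.51,0.4],[0,0,0.061]],
  [1,[-3.46,-0.51,0.4],[0,0,0.061]],
  [1,[-3.46,-0.51,0.4],[0,0,0.061]],
  [1,[-3.46,-0.51,0.4],[0,0,0.061]],
])

```text
t: 0.98
tool_pos: [481.9, 456.0, 190.9]
orientation: [[-0.598, 0.802, 0.0], [0.802, 0.598, -0.0], [-0.0, 0.0, -1.0]]
wrist_force: [0.1, 0.3, -1.1]
gripper_width: 85.2
gripper_force: 0.0
```

Request:
play_rows([
  [1,[-3.46,-0.51,0.4],[0,0,0.061]],
  [1,[-3.46,-0.51,0.4],[0,0,0.061]],
  [1,[-3.46,-0.51,0.4],[0,0,0.061]],
  [1,[-3.46,-0.51,0.4],[0,0,0.061]],
  [1,[-3.46,-0.51,0.4],[0,0,0.061]],
])

```text
t: 1.4
tool_pos: [545.4, 293.7, 171.0]
orientation: [[-0.33, 0.944, 0.001], [0.944, 0.33, -0.0], [-0.0, 0.0, -1.0]]
wrist_force: [1.5, 0.2, 0.3]
gripper_width: 85.2
gripper_force: 0.0
```

Request:
play_rows([
  [1,[-3.46,-0.51,0.4],[0,0,0.061]],
  [1,[-3.46,-0.51,0.4],[0,0,0.061]],
  [1,[-3.46,-0.51,0.4],[0,0,0.061]],
  [1,[-3.46,-0.51,0.4],[0,0,0.061]],
  [1,[-3.46,-0.51,0.4],[0,0,0.061]],
])

```text
t: 1.82
tool_pos: [557.3, 119.9, 151.1]
orientation: [[-0.031, 1.0, 0.001], [1.0, 0.031, -0.0], [-0.0, 0.001, -1.0]]
wrist_force: [0.2, -0.8, 0.5]
gripper_width: 85.7
gripper_force: 0.0
```

Request:
play_rows([
  [1,[0,0,0],[0,0,0]],
  [1,[0,0,0],[0,0,0]],
  [1,[0,0,0],[0,0,0]],
])

```text
t: 2.07
tool_pos: [557.0, 121.8, 151.2]
orientation: [[-0.034, 0.999, -0.0], [0.999, 0.034, 0.001], [0.001, -0.0, -1.0]]
wrist_force: [0.5, 0.7, 0.5]
gripper_width: 85.3
gripper_force: 0.0
```

Run:
```python
from h import *
snap('wrist','w1'); plan((557,121.5,150),2,1)
```

```text
1 rows [-0.144, -0.014, 0.129] [0.0002, -0.001, 0.0011]
```

View pics/w1.png

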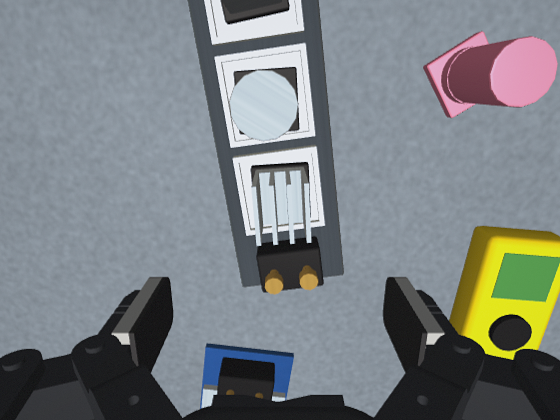

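Run:
```python
from h import *
for a in [(273,172),(289,172),(277,243),(309,242),(259,246),(263,103)]: print(a,ray('w1',a,87 if a[1]==103 else 72).round(1))
for p in [(557,121.5,72),(557,121.5,12)]: print(proj('w1',p))
f=cv2.imread('pics/w1.png')[130:290,210:360]; cv2.imwrite('pics/w1c.png',cv2.resize(f,None,fx=3.7,fy=3.7,interpolation=cv2.INTER_CUBIC))
```

```text
(273, 172) [553.4 151.   72. ]
(289, 172) [563.2 151.3  72. ]
(277, 243) [557.4 103.7  72. ]
(309, 242) [578.3 105.1  72. ]
(259, 246) [545.7 101.2  72. ]
(263, 103) [547.  192.3  87. ]
[277.23906441 217.40815207]
[277.25095177 191.79417507]
```

View pics/w1c.png

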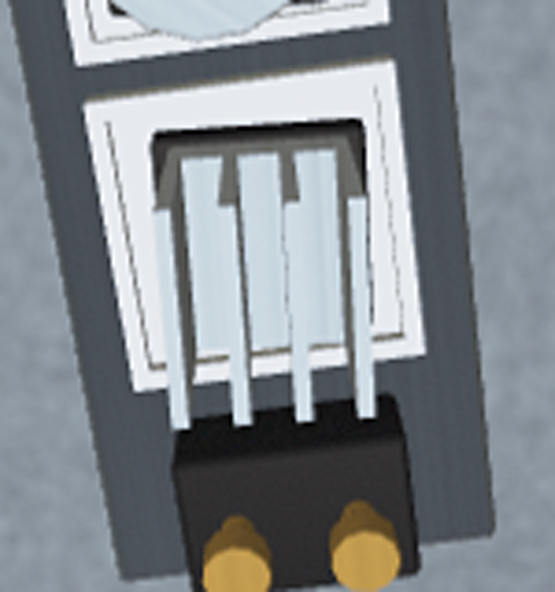

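The w1 crop shows the sink's fin tops spanning columns 252–311 and rows 185–244, so its centre is about 3 mm further in x than planned and its yaw is about 5°. I'll correct, descend and grip.

Request:
play_rows([
  [1,[0.1,0.3,3],[0,0,-0.05]],
  [1,[0,0,3],[0,0,0]],
  [1,[0,0,3],[0,0,0]],
  [1,[0,0,2],[0,0,0]],
  [1,[0,0,1],[0,0,0]],
])

```text
t: 2.53
tool_pos: [558.4, 124.7, 28.7]
orientation: [[-0.087, 0.996, -0.004], [0.996, 0.087, 0.001], [0.001, -0.004, -1.0]]
wrist_force: [-0.3, -0.1, 0.0]
gripper_width: 85.5
gripper_force: 0.0
```

Request:
play_rows([
  [1,[0,0,0],[0,0,0]],
  [1,[0,0,0],[0,0,0]],
  [-1,[0,0,0],[0,0,0]],
  [-1,[0,0,0],[0,0,0]],
  [-1,[0,0,0],[0,0,0]],
])

```text
t: 2.95
tool_pos: [560.9, 122.9, 32.7]
orientation: [[-0.084, 0.996, 0.003], [0.996, 0.084, 0.001], [0.0, 0.003, -1.0]]
wrist_force: [-0.2, 0.2, 0.7]
gripper_width: 51.6
gripper_force: 0.0
```

Request:
play_rows([
  [-1,[0,0,0],[0,0,0]],
  [-1,[0,0,0],[0,0,0]],
  [-1,[0,0,0],[0,0,0]],
  [-1,[0,0,0],[0,0,0]],
  [-1,[0,0,0],[0,0,0]],
])

```text
t: 3.37
tool_pos: [560.7, 122.8, 32.4]
orientation: [[-0.084, 0.996, 0.002], [0.996, 0.084, 0.001], [0.001, 0.002, -1.0]]
wrist_force: [0.3, 0.6, 6.8]
gripper_width: 35.2
gripper_force: 60.7
```

Request:
play_rows([
  [-1,[0,0,-1],[0,0,0]],
  [-1,[0,0,-2],[0,0,0]],
  [-1,[0,0,-2.5],[0,0,0]],
  [-1,[0,0,-2.5],[0,0,0]],
  [-1,[0,0,-2],[0,0,0]],
])

```text
t: 3.78
tool_pos: [559.8, 122.4, 133.2]
orientation: [[-0.084, 0.997, 0.0], [0.997, 0.084, 0.0], [0.0, 0.001, -1.0]]
wrist_force: [0.1, -0.1, -1.7]
gripper_width: 35.6
gripper_force: 60.0
```

Run:
```python
from h import *
plan((528,-122,132.4),-5.8,10,((560.7,122.8,132.4),4.8))
print(ctrl.get_obs()['gripper_width'],ctrl.get_obs()['wrist_force'])
```

```text
10 rows [-2.451, -0.329, 0.0] [0.0, 0.0, 0.0185]
35.60561828231392 [ 0.05516029 -0.11314933 -1.70876274]
```

Request:
play_rows([
  [-1,[-2.45,-0.33,0],[0,0,0.0185]],
  [-1,[-2.45,-0.33,0],[0,0,0.0185]],
  [-1,[-2.45,-0.33,0],[0,0,0.0185]],
  [-1,[-2.45,-0.33,0],[0,0,0.0185]],
  [-1,[-2.45,-0.33,0],[0,0,0.0185]],
])

```text
t: 4.2
tool_pos: [548.6, -1.6, 131.8]
orientation: [[0.009, 1.0, -0.0], [1.0, -0.009, 0.0], [0.0, -0.0, -1.0]]
wrist_force: [0.3, -0.5, -2.0]
gripper_width: 35.2
gripper_force: 60.1
```

Request:
play_rows([
  [-1,[-2.45,-0.33,0],[0,0,0.0185]],
  [-1,[-2.45,-0.33,0],[0,0,0.0185]],
  [-1,[-2.45,-0.33,0],[0,0,0.0185]],
  [-1,[-2.45,-0.33,0],[0,0,0.0185]],
  [-1,[-2.45,-0.33,0],[0,0,0.0185]],
])

```text
t: 4.62
tool_pos: [526.4, -123.2, 131.7]
orientation: [[0.102, 0.995, -0.0], [0.995, -0.102, 0.0], [0.0, -0.0, -1.0]]
wrist_force: [0.0, 0.0, -1.4]
gripper_width: 35.7
gripper_force: 60.1
```

Request:
play_rows([
  [-1,[0,0,0],[0,0,0]],
  [-1,[0,0,0],[0,0,0]],
  [-1,[0,0,3],[0,0,0]],
  [-1,[0,0,3],[0,0,0]],
  [-1,[0,0,2],[0,0,0]],
])

```text
t: 5.03
tool_pos: [526.9, -120.0, 49.9]
orientation: [[0.098, 0.995, -0.001], [0.995, -0.098, 0.002], [0.001, -0.001, -1.0]]
wrist_force: [-0.6, -0.3, -1.2]
gripper_width: 35.4
gripper_force: 60.2
```

Request:
play_rows([
  [-1,[0,0,0],[0,0,0]],
  [-1,[0,0,0],[0,0,0]],
  [-1,[0,0,0],[0,0,0]],
])

```text
t: 5.28
tool_pos: [528.0, -121.5, 52.2]
orientation: [[0.1, 0.995, 0.001], [0.995, -0.1, 0.0], [0.0, 0.001, -1.0]]
wrist_force: [0.6, 0.5, -1.7]
gripper_width: 35.4
gripper_force: 60.2
```

Run:
```python
from h import *
snap('wrist','w2'); snap('side','s2'); print(ctrl.get_obs()['tool_pos'])
f=cv2.imread('pics/s2.png')[200:400,200:340]; a=cv2.resize(f,None,fx=2.1,fy=2.1,interpolation=cv2.INTER_CUBIC)
cv2.imwrite('pics/v2.png',np.hstack([a,cv2.imread('pics/w2.png')[:, 100:480]][:1]+[cv2.imread('pics/w2.png')[:,90:490]]))
```

```text
[ 528.39338087 -121.98656009   52.7526021 ]
```

View pics/v2.png

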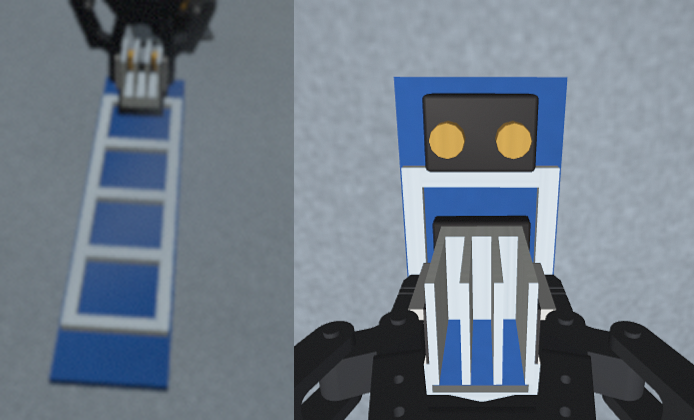

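The wrist view shows the sink held square and upright, centred over the first pocket (rim columns 400–560 of the picture). I'll lower it slowly.

Request:
play_rows([
  [-1,[0,0,1],[0,0,0]],
  [-1,[0,0,0.8],[0,0,0]],
  [-1,[0,0,0.4],[0,0,0]],
  [-1,[0,0,0.15],[0,0,0]],
  [-1,[0,0,0],[0,0,0]],
])

```text
t: 5.8
tool_pos: [526.7, -122.1, 27.2]
orientation: [[0.101, 0.995, -0.001], [0.995, -0.101, 0.0], [0.0, -0.001, -1.0]]
wrist_force: [-0.5, -0.2, -1.7]
gripper_width: 35.1
gripper_force: 60.2
```

Request:
play_rows([
  [-1,[0,0,0.1],[0,0,0]],
  [-1,[0,0,0.1],[0,0,0]],
  [-1,[0,0,0],[0,0,0]],
])

```text
t: 6.05
tool_pos: [527.2, -122.3, 26.4]
orientation: [[0.101, 0.995, 0.0], [0.995, -0.101, 0.0], [0.0, 0.0, -1.0]]
wrist_force: [-0.7, -0.1, 2.6]
gripper_width: 35.5
gripper_force: 60.7
```

Request:
play_rows([
  [0.3,[0,0,0],[0,0,0]],
  [1,[0,0,0],[0,0,0]],
  [1,[0,0,0],[0,0,0]],
  [1,[0,0,0],[0,0,0]],
  [1,[0,0,-1],[0,0,0]],
])

```text
t: 6.47
tool_pos: [526.1, -121.9, 34.9]
orientation: [[0.101, 0.995, -0.003], [0.995, -0.101, 0.001], [0.0, -0.003, -1.0]]
wrist_force: [-0.3, -0.5, 0.1]
gripper_width: 85.4
gripper_force: 0.0
```

Request:
play_rows([
  [1,[0,0,-2.5],[0,0,0]],
  [1,[0,0,-3],[0,0,0]],
  [1,[0,0,-3],[0,0,0]],
  [1,[0,0,-1.5],[0,0,0]],
  [1,[0,0,0],[0,0,0]],
])

```text
t: 6.88
tool_pos: [529.6, -122.8, 139.9]
orientation: [[0.101, 0.995, 0.007], [0.995, -0.101, -0.001], [-0.0, 0.008, -1.0]]
wrist_force: [0.4, 0.7, 0.5]
gripper_width: 85.1
gripper_force: 0.0
```

Run:
```python
from h import *
plan((546.5,191.8,137),9.9,10); print(ctrl.get_obs()['tool_pos'])
snap('wrist','w3')
```

```text
10 rows [3.151, 0.239, 0.028] [0.0007, 0.0001, -0.0274]
[ 529.60216866 -122.81657519  139.8565595 ]
```

View pics/w3.png

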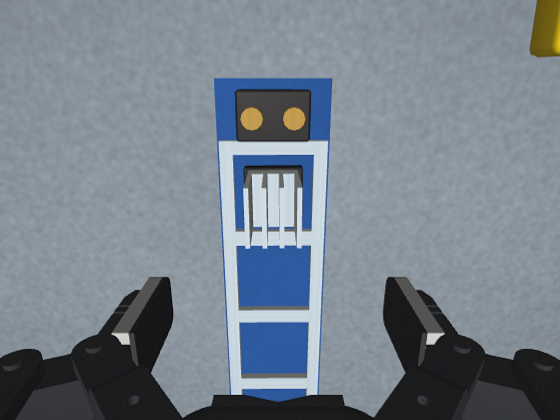

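The sink stands upright, centred in pocket 1 at about (274,207). Now the can.

Request:
play_rows([
  [1,[3.15,0.24,0],[0,0,-0.0274]],
  [1,[3.15,0.24,0],[0,0,-0.0274]],
  [1,[3.15,0.24,0],[0,0,-0.0274]],
  [1,[3.15,0.24,0],[0,0,-0.0274]],
  [1,[3.15,0.24,0],[0,0,-0.0274]],
])

```text
t: 7.35
tool_pos: [545.6, 35.9, 134.8]
orientation: [[-0.037, 0.999, -0.002], [0.999, 0.037, -0.0], [-0.0, -0.002, -1.0]]
wrist_force: [-0.4, 0.2, 0.5]
gripper_width: 85.3
gripper_force: 0.0
```

Request:
play_rows([
  [1,[3.15,0.24,0],[0,0,-0.0274]],
  [1,[3.15,0.24,0],[0,0,-0.0274]],
  [1,[3.15,0.24,0],[0,0,-0.0274]],
  [1,[3.15,0.24,0],[0,0,-0.0274]],
  [1,[3.15,0.24,0],[0,0,-0.0274]],
])

```text
t: 7.77
tool_pos: [543.0, 193.7, 134.7]
orientation: [[-0.174, 0.985, -0.002], [0.985, 0.174, -0.001], [-0.001, -0.002, -1.0]]
wrist_force: [0.6, -0.5, -0.1]
gripper_width: 85.4
gripper_force: 0.0
```

Request:
play_rows([
  [1,[0,0,0],[0,0,0]],
  [1,[0,0,0],[0,0,0]],
  [1,[0,0,0],[0,0,0]],
  [1,[0,0,0],[0,0,0]],
])

```text
t: 8.1
tool_pos: [543.7, 190.3, 135.3]
orientation: [[-0.17, 0.986, -0.001], [0.986, 0.17, -0.002], [-0.001, -0.001, -1.0]]
wrist_force: [-0.5, -0.5, 0.9]
gripper_width: 85.6
gripper_force: 0.0
```

Run:
```python
from h import *
snap('wrist','w4'); print(proj('w4',(546.5,191.8,87)),proj('w4',(534,267,77)),proj('w4',(521,334,72))); plan((546.5,191.8,36),9.9,1)
```

```text
[282.9501977  233.67657885] [284.11501874  90.13265558] [281.59763558 -61.21353554]
1 rows [0.13, 0.292, 9.947] [-0.001, 0.0012, -0.0028]
```

View pics/w4.png

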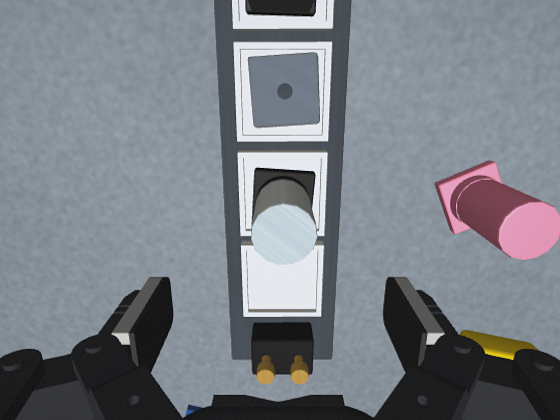

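The can top is at (283,234) and the box top at (284,91), both as predicted. The can foot is turned about −3° from the tool, the box about +3°. Gripping the can.

Request:
play_rows([
  [1,[0.13,0.29,2.5],[0,0,0.05]],
  [1,[0,0,3],[0,0,0]],
  [1,[0,0,3],[0,0,0]],
  [1,[0,0,1.45],[0,0,0]],
  [1,[0,0,0],[0,0,0]],
])

```text
t: 8.57
tool_pos: [544.5, 191.6, 33.2]
orientation: [[-0.12, 0.993, -0.006], [0.993, 0.12, -0.003], [-0.002, -0.006, -1.0]]
wrist_force: [-0.6, -0.0, -0.2]
gripper_width: 85.1
gripper_force: 0.0
```

Request:
play_rows([
  [1,[0,0,0],[0,0,0]],
  [-1,[0,0,0],[0,0,0]],
  [-1,[0,0,0],[0,0,0]],
  [-1,[0,0,0],[0,0,0]],
  [-1,[0,0,0],[0,0,0]],
])

```text
t: 8.98
tool_pos: [547.3, 194.4, 37.5]
orientation: [[-0.123, 0.992, 0.002], [0.992, 0.123, 0.001], [0.001, 0.002, -1.0]]
wrist_force: [-1.8, -0.1, 5.2]
gripper_width: 38.7
gripper_force: 3.2
```

Request:
play_rows([
  [-1,[0,0,0],[0,0,0]],
  [-1,[0,0,0],[0,0,0]],
  [-1,[0,0,0],[0,0,0]],
  [-1,[0,0,0],[0,0,0]],
])

```text
t: 9.32
tool_pos: [547.6, 194.5, 37.6]
orientation: [[-0.123, 0.992, 0.002], [0.992, 0.123, 0.001], [0.001, 0.002, -1.0]]
wrist_force: [-1.4, -0.8, 6.6]
gripper_width: 36.7
gripper_force: 59.9
```

Run:
```python
from h import *
o=ctrl.get_obs(); p=o['tool_pos']; print(p,o['gripper_width'])
y=np.degrees(np.arctan2(o['orientation'][1][1],o['orientation'][0][1])); print(y)
plan((521,-193.8,p[2]+110),-5.8,12,((p[0],p[1],p[2]+110),y))
```

```text
[547.55338467 194.47520307  37.64504761] 36.698359657056486
7.052918768954074
12 rows [-3.237, -0.287, 0.0] [0.0, 0.0, 0.0187]
```

Request:
play_rows([
  [-1,[0,0,-1],[0,0,0]],
  [-1,[0,0,-2],[0,0,0]],
  [-1,[0,0,-3],[0,0,0]],
  [-1,[0,0,-3],[0,0,0]],
  [-1,[0,0,-2],[0,0,0]],
])

```text
t: 9.73
tool_pos: [547.2, 194.2, 149.1]
orientation: [[-0.123, 0.992, 0.002], [0.992, 0.123, 0.001], [0.001, 0.002, -1.0]]
wrist_force: [-0.4, 0.0, -1.5]
gripper_width: 37.0
gripper_force: 60.2
```

Request:
play_rows([
  [-1,[-2.2,-0.28,0],[0,0,0.0187]],
  [-1,[-3.22,-0.28,0],[0,0,0.0187]],
  [-1,[-3.22,-0.28,0],[0,0,0.0187]],
  [-1,[-3.22,-0.29,0],[0,0,0.0187]],
  [-1,[-3.22,-0.29,0],[0,0,0.0187]],
])

```text
t: 10.15
tool_pos: [544.7, 41.6, 146.9]
orientation: [[-0.029, 1.0, 0.0], [1.0, 0.029, 0.0], [0.0, 0.0, -1.0]]
wrist_force: [-0.1, -0.5, -1.3]
gripper_width: 36.7
gripper_force: 60.2
```

Request:
play_rows([
  [-1,[-3.22,-0.29,0],[0,0,0.0187]],
  [-1,[-3.22,-0.29,0],[0,0,0.0187]],
  [-1,[-3.22,-0.29,0],[0,0,0.0187]],
  [-1,[-3.22,-0.29,0],[0,0,0.0187]],
  [-1,[-3.22,-0.29,0],[0,0,0.0187]],
])

```text
t: 10.57
tool_pos: [528.8, -119.4, 146.8]
orientation: [[0.065, 0.998, 0.0], [0.998, -0.065, 0.0], [0.0, 0.0, -1.0]]
wrist_force: [0.3, 0.2, -1.3]
gripper_width: 36.5
gripper_force: 60.2
```

Request:
play_rows([
  [-1,[-3.22,-0.29,0],[0,0,0.0187]],
  [-1,[-3.22,-0.29,0],[0,0,0.0187]],
  [-1,[-1.02,0,0],[0,0,0]],
  [-1,[0,0,0],[0,0,0]],
  [-1,[0,0,0],[0,0,0]],
])

```text
t: 10.98
tool_pos: [517.5, -191.8, 146.5]
orientation: [[0.102, 0.995, -0.0], [0.995, -0.102, 0.001], [0.001, -0.0, -1.0]]
wrist_force: [-0.2, 1.3, -1.6]
gripper_width: 36.8
gripper_force: 60.2
```

Run:
```python
from h import *
plan((521,-191.3,31.6),-5.8,1); print(ctrl.get_obs()['wrist_force'],ctrl.get_obs()['gripper_width'])
```

```text
1 rows [0.08, 0.348, 11.492] [-0.0003, -0.0007, -0.0012]
[-0.16117665  1.29047144 -1.58171755] 36.84182641147761
```

Request:
play_rows([
  [-1,[0.08,0.3,2],[0,0,0]],
  [-1,[0,0,3],[0,0,0]],
  [-1,[0,0,3],[0,0,0]],
  [-1,[0,0,1.5],[0,0,0]],
  [-1,[0,0,0],[0,0,0]],
])

```text
t: 11.4
tool_pos: [519.1, -187.4, 48.2]
orientation: [[0.097, 0.995, -0.006], [0.995, -0.097, 0.004], [0.004, -0.007, -1.0]]
wrist_force: [-0.4, 0.6, -1.5]
gripper_width: 37.1
gripper_force: 60.3
```

Request:
play_rows([
  [-1,[0,0,0.8],[0,0,0]],
  [-1,[0,0,0.5],[0,0,0]],
  [-1,[0,0,0.3],[0,0,0]],
  [-1,[0,0,0.1],[0,0,0]],
  [-1,[0,0,0],[0,0,0]],
])

```text
t: 11.82
tool_pos: [521.3, -191.6, 34.8]
orientation: [[0.101, 0.995, 0.001], [0.995, -0.101, -0.0], [-0.0, 0.001, -1.0]]
wrist_force: [-0.8, -0.2, -1.2]
gripper_width: 36.5
gripper_force: 60.3
```

Request:
play_rows([
  [-1,[0,0,0.1],[0,0,0]],
  [-1,[0,0,0.1],[0,0,0]],
  [-1,[0,0,0],[0,0,0]],
])

```text
t: 12.07
tool_pos: [521.0, -191.7, 32.5]
orientation: [[0.101, 0.995, 0.0], [0.995, -0.101, -0.0], [-0.0, 0.0, -1.0]]
wrist_force: [0.2, -0.6, -1.2]
gripper_width: 36.5
gripper_force: 60.3
```

Request:
play_rows([
  [-1,[0,0,0.1],[0,0,0]],
  [-1,[0,0,0.05],[0,0,0]],
  [-1,[0,0,0],[0,0,0]],
])

```text
t: 12.32
tool_pos: [521.0, -191.7, 31.6]
orientation: [[0.102, 0.995, 0.001], [0.995, -0.102, 0.0], [0.0, 0.001, -1.0]]
wrist_force: [-1.0, 0.6, 5.6]
gripper_width: 36.4
gripper_force: 61.1
```

Request:
play_rows([
  [0.3,[0,0,0],[0,0,0]],
  [1,[0,0,0],[0,0,0]],
  [1,[0,0,0],[0,0,0]],
  [1,[0,0,0],[0,0,0]],
  [1,[0,0,-1],[0,0,0]],
])

```text
t: 12.73
tool_pos: [519.8, -191.1, 39.7]
orientation: [[0.101, 0.995, -0.003], [0.995, -0.101, 0.001], [0.001, -0.003, -1.0]]
wrist_force: [0.6, -0.2, -0.6]
gripper_width: 85.4
gripper_force: 0.0
```

Request:
play_rows([
  [1,[0,0,-2.5],[0,0,0]],
  [1,[0,0,-3],[0,0,0]],
  [1,[0,0,-3],[0,0,0]],
  [1,[0,0,-1.5],[0,0,0]],
  [1,[0,0,0],[0,0,0]],
])

```text
t: 13.15
tool_pos: [523.2, -192.7, 144.9]
orientation: [[0.101, 0.995, 0.007], [0.995, -0.101, -0.002], [-0.001, 0.007, -1.0]]
wrist_force: [0.5, 0.5, -0.2]
gripper_width: 85.4
gripper_force: 0.0
```

Run:
```python
from h import *
plan((534,267,141),13,15,((521,-191.5,141),-5.8)); print(ctrl.get_obs()['tool_pos'])
snap('wrist','w5')
```

```text
15 rows [3.062, 0.246, 0.0] [0.0, 0.0, -0.0219]
[ 523.22007225 -192.67346806  144.92922685]
```

View pics/w5.png

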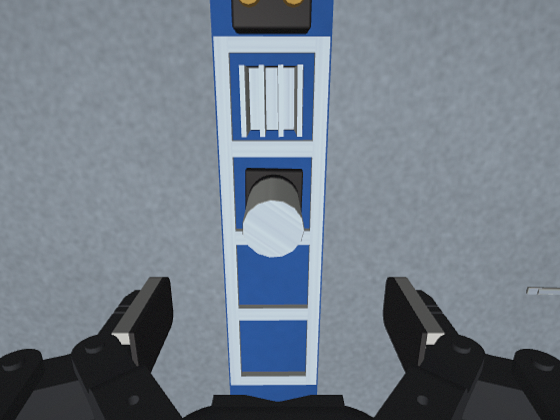

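The can stands upright and centred in pocket 2 (foot at about (274,185)), and the sink is still fine in pocket 1. Next is the box.

Request:
play_rows([
  [1,[3.06,0.25,0],[0,0,-0.022]],
  [1,[3.06,0.25,0],[0,0,-0.022]],
  [1,[3.06,0.25,0],[0,0,-0.022]],
  [1,[3.06,0.25,0],[0,0,-0.022]],
  [1,[3.06,0.25,0],[0,0,-0.022]],
])

```text
t: 13.62
tool_pos: [541.3, -38.1, 139.8]
orientation: [[-0.009, 1.0, -0.002], [1.0, 0.009, 0.0], [0.0, -0.002, -1.0]]
wrist_force: [1.0, -0.7, 0.5]
gripper_width: 85.6
gripper_force: 0.0
```

Request:
play_rows([
  [1,[3.06,0.25,0],[0,0,-0.022]],
  [1,[3.06,0.25,0],[0,0,-0.022]],
  [1,[3.06,0.25,0],[0,0,-0.022]],
  [1,[3.06,0.25,0],[0,0,-0.022]],
  [1,[3.06,0.25,0],[0,0,-0.022]],
])

```text
t: 14.03
tool_pos: [545.5, 115.1, 139.7]
orientation: [[-0.119, 0.993, -0.002], [0.993, 0.119, -0.001], [-0.0, -0.002, -1.0]]
wrist_force: [-0.4, 0.4, -0.2]
gripper_width: 85.5
gripper_force: 0.0
```

Request:
play_rows([
  [1,[3.06,0.25,0],[0,0,-0.022]],
  [1,[3.06,0.25,0],[0,0,-0.022]],
  [1,[3.06,0.25,0],[0,0,-0.022]],
  [1,[3.06,0.25,0],[0,0,-0.022]],
  [1,[3.06,0.25,0],[0,0,-0.022]],
])

```text
t: 14.45
tool_pos: [532.9, 267.8, 139.6]
orientation: [[-0.228, 0.974, -0.002], [0.974, 0.228, -0.001], [-0.001, -0.002, -1.0]]
wrist_force: [0.5, 0.3, -0.3]
gripper_width: 85.4
gripper_force: 0.0
```

Request:
play_rows([
  [1,[0,0,0],[0,0,0]],
  [1,[0,0,0],[0,0,0]],
  [1,[0,0,0],[0,0,0]],
  [1,[0,0,0],[0,0,0]],
])

```text
t: 14.78
tool_pos: [533.9, 264.5, 140.3]
orientation: [[-0.224, 0.975, -0.001], [0.975, 0.224, -0.002], [-0.002, -0.001, -1.0]]
wrist_force: [1.0, 0.0, 0.1]
gripper_width: 85.4
gripper_force: 0.0
```

Run:
```python
from h import *
snap('wrist','w6'); print(proj('w6',(534,267,77)),proj('w6',(521,334,72))); plan((534,267,33),13,1); print(ctrl.get_obs()['tool_pos'])
```

```text
[278.75169889 221.88755097] [283.0473982  102.53024373]
1 rows [0.268, 0.056, 10.745] [-0.0011, 0.0013, -0.0012]
[534.1335949  264.42466612 140.45412858]
```

View pics/w6.png

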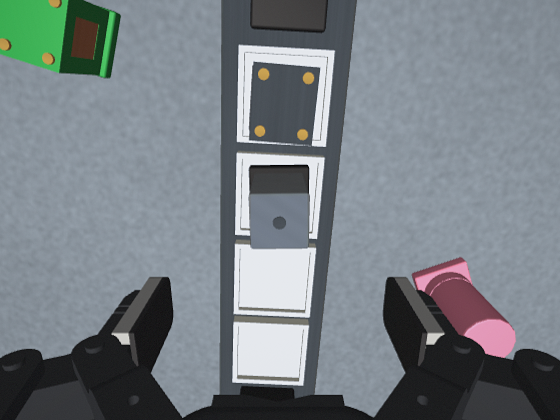

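The box top is at (279,221) as predicted and square to the tool. The transformer is at (285,104), turned about −4° from the tool. Gripping the box.

Request:
play_rows([
  [1,[0.1,0,2.5],[0,0,0]],
  [1,[0,0,3],[0,0,0]],
  [1,[0,0,3],[0,0,0]],
  [1,[0,0,2.2],[0,0,0]],
  [1,[0,0,0],[0,0,0]],
])

```text
t: 15.25
tool_pos: [531.2, 264.6, 29.9]
orientation: [[-0.224, 0.975, -0.007], [0.975, 0.224, -0.004], [-0.003, -0.008, -1.0]]
wrist_force: [-0.8, -0.0, -0.2]
gripper_width: 85.6
gripper_force: 0.0
```

Request:
play_rows([
  [1,[0,0,0],[0,0,0]],
  [-1,[0,0,0],[0,0,0]],
  [-1,[0,0,0],[0,0,0]],
  [-1,[0,0,0],[0,0,0]],
  [-1,[0,0,0],[0,0,0]],
])

```text
t: 15.67
tool_pos: [534.7, 268.1, 35.2]
orientation: [[-0.227, 0.974, 0.002], [0.974, 0.227, 0.001], [0.001, 0.002, -1.0]]
wrist_force: [-0.2, -0.4, -0.0]
gripper_width: 38.7
gripper_force: 0.0
```

Request:
play_rows([
  [-1,[0,0,0],[0,0,0]],
  [-1,[0,0,0],[0,0,0]],
  [-1,[0,0,0],[0,0,0]],
  [-1,[0,0,0],[0,0,0]],
])

```text
t: 16.0
tool_pos: [534.8, 268.2, 35.2]
orientation: [[-0.227, 0.974, 0.002], [0.974, 0.227, 0.001], [0.001, 0.002, -1.0]]
wrist_force: [-0.9, -0.1, 6.9]
gripper_width: 35.4
gripper_force: 60.5
```

Run:
```python
from h import *
o=ctrl.get_obs(); p=o['tool_pos']; print(p,o['gripper_width'])
y=np.degrees(np.arctan2(o['orientation'][1][1],o['orientation'][0][1])); print(y)
plan((513.5,-265.5+p[1]-267,p[2]+110),-5.8,16,((p[0],p[1],p[2]+110),y))
```

```text
[534.84854238 268.18492874  35.23606354] 35.401758033644626
13.100316925776054
16 rows [-3.324, -0.381, 0.0] [0.0, 0.0, 0.0206]
```

Request:
play_rows([
  [-1,[0,0,-0.5],[0,0,0]],
  [-1,[0,0,-1.5],[0,0,0]],
  [-1,[0,0,-3],[0,0,0]],
  [-1,[0,0,-3.5],[0,0,0]],
  [-1,[0,0,-2.5],[0,0,0]],
])

```text
t: 16.42
tool_pos: [534.0, 267.6, 146.0]
orientation: [[-0.227, 0.974, 0.001], [0.974, 0.227, 0.0], [0.0, 0.001, -1.0]]
wrist_force: [1.0, 0.4, -1.6]
gripper_width: 35.1
gripper_force: 60.0
```

Run:
```python
from h import *
snap('wrist','w7'); cv2.imwrite('pics/w7c.png',cv2.imread('pics/w7.png')[150:,120:440])
```

```text
(no output)
```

View pics/w7c.png

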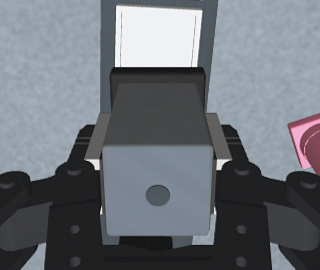

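The box is held square between the pads, its top face centred at about (158,190) in the crop. Carrying it to pocket 3.

Request:
play_rows([
  [-1,[-2.32,-0.38,0],[0,0,0.0206]],
  [-1,[-3.32,-0.38,0],[0,0,0.0206]],
  [-1,[-3.32,-0.38,0],[0,0,0.0206]],
  [-1,[-3.32,-0.38,0],[0,0,0.0206]],
  [-1,[-3.32,-0.38,0],[0,0,0.0206]],
])

```text
t: 16.88
tool_pos: [543.4, 109.6, 143.9]
orientation: [[-0.125, 0.992, -0.0], [0.992, 0.125, -0.0], [-0.0, -0.0, -1.0]]
wrist_force: [0.6, -0.3, -1.1]
gripper_width: 35.2
gripper_force: 60.0
```

Request:
play_rows([
  [-1,[-3.32,-0.38,0],[0,0,0.0206]],
  [-1,[-3.32,-0.38,0],[0,0,0.0206]],
  [-1,[-3.32,-0.38,0],[0,0,0.0206]],
  [-1,[-3.32,-0.38,0],[0,0,0.0206]],
  [-1,[-3.32,-0.38,0],[0,0,0.0206]],
])

```text
t: 17.3
tool_pos: [538.4, -57.5, 143.8]
orientation: [[-0.022, 1.0, -0.0], [1.0, 0.022, 0.0], [0.0, -0.0, -1.0]]
wrist_force: [0.4, 0.3, -1.7]
gripper_width: 35.2
gripper_force: 60.0
```

Request:
play_rows([
  [-1,[-3.32,-0.38,0],[0,0,0.0206]],
  [-1,[-3.32,-0.38,0],[0,0,0.0206]],
  [-1,[-3.32,-0.38,0],[0,0,0.0206]],
  [-1,[-3.32,-0.38,0],[0,0,0.0206]],
  [-1,[-3.32,-0.38,0],[0,0,0.0206]],
])

```text
t: 17.72
tool_pos: [516.2, -222.9, 143.8]
orientation: [[0.081, 0.997, -0.0], [0.997, -0.081, 0.0], [0.0, -0.0, -1.0]]
wrist_force: [1.3, -0.0, -1.2]
gripper_width: 35.1
gripper_force: 60.0
```

Request:
play_rows([
  [-1,[-3.32,-0.38,0],[0,0,0.0206]],
  [-1,[-1,0,0],[0,0,0]],
  [-1,[0,0,0],[0,0,0]],
  [-1,[0,0,0],[0,0,0]],
  [-1,[0,0,0],[0,0,0]],
])

```text
t: 18.13
tool_pos: [509.6, -262.2, 143.4]
orientation: [[0.098, 0.995, -0.001], [0.995, -0.098, 0.002], [0.002, -0.001, -1.0]]
wrist_force: [0.3, 0.5, -1.0]
gripper_width: 35.2
gripper_force: 59.9
```

Run:
```python
from h import *
plan((513.5,-264.3,29.2),-5.8,1); o=ctrl.get_obs(); print(o['wrist_force'],o['gripper_width'],o['tool_pos'])
```

```text
1 rows [-0.195, 0.421, 11.423] [-0.0009, -0.0019, 0.0026]
[ 0.2834216   0.48760258 -0.9950735 ] 35.2191723048088 [ 509.58873706 -262.16623826  143.44078079]
```

Request:
play_rows([
  [-1,[0,0.35,2],[0,0,0]],
  [-1,[0,0,3],[0,0,0]],
  [-1,[0,0,3],[0,0,0]],
  [-1,[0,0,1.5],[0,0,0]],
  [-1,[0,0,0],[0,0,0]],
])

```text
t: 18.55
tool_pos: [511.3, -260.5, 45.5]
orientation: [[0.097, 0.995, -0.006], [0.995, -0.097, 0.005], [0.004, -0.007, -1.0]]
wrist_force: [0.6, -0.0, -0.3]
gripper_width: 35.4
gripper_force: 60.1
```

Request:
play_rows([
  [-1,[0,0,0.8],[0,0,0]],
  [-1,[0,0,0.5],[0,0,0]],
  [-1,[0,0,0.2],[0,0,0]],
  [-1,[0,0,0],[0,0,0]],
  [-1,[0,0,0],[0,0,0]],
])

```text
t: 18.97
tool_pos: [513.4, -264.9, 34.5]
orientation: [[0.101, 0.995, 0.001], [0.995, -0.101, -0.001], [-0.0, 0.001, -1.0]]
wrist_force: [-0.1, 0.1, -0.4]
gripper_width: 35.3
gripper_force: 60.1
```

Request:
play_rows([
  [-1,[0,0,0.1],[0,0,0]],
  [-1,[0,0,0.1],[0,0,0]],
  [-1,[0,0,0],[0,0,0]],
])

```text
t: 19.22
tool_pos: [513.0, -264.9, 32.1]
orientation: [[0.101, 0.995, 0.0], [0.995, -0.101, -0.0], [-0.0, 0.0, -1.0]]
wrist_force: [-0.7, -0.5, -1.2]
gripper_width: 35.5
gripper_force: 60.1
```

Request:
play_rows([
  [-1,[0,0,0.1],[0,0,0]],
  [-1,[0,0,0.1],[0,0,0]],
  [-1,[0,0,0],[0,0,0]],
])

```text
t: 19.47
tool_pos: [512.8, -264.7, 29.6]
orientation: [[0.101, 0.995, -0.0], [0.995, -0.101, 0.0], [0.0, -0.0, -1.0]]
wrist_force: [-0.9, 0.2, -1.3]
gripper_width: 35.2
gripper_force: 60.1
```

Request:
play_rows([
  [-1,[0,0,0.05],[0,0,0]],
  [-1,[0,0,0.05],[0,0,0]],
  [-1,[0,0,0],[0,0,0]],
])

```text
t: 19.72
tool_pos: [512.8, -264.8, 29.3]
orientation: [[0.101, 0.995, 0.0], [0.995, -0.101, 0.0], [0.0, 0.0, -1.0]]
wrist_force: [-1.5, 0.5, 3.4]
gripper_width: 35.3
gripper_force: 60.6
```

Request:
play_rows([
  [0.3,[0,0,0],[0,0,0]],
  [1,[0,0,0],[0,0,0]],
  [1,[0,0,0],[0,0,0]],
  [1,[0,0,0],[0,0,0]],
  [1,[0,0,-1],[0,0,0]],
])

```text
t: 20.13
tool_pos: [511.8, -264.1, 37.7]
orientation: [[0.101, 0.995, -0.003], [0.995, -0.101, 0.002], [0.001, -0.003, -1.0]]
wrist_force: [-0.0, -0.1, 0.8]
gripper_width: 85.4
gripper_force: 0.0
```

Request:
play_rows([
  [1,[0,0,-2.5],[0,0,0]],
  [1,[0,0,-3],[0,0,0]],
  [1,[0,0,-3],[0,0,0]],
  [1,[0,0,-1.5],[0,0,0]],
  [1,[0,0,0],[0,0,0]],
])

```text
t: 20.55
tool_pos: [515.2, -266.2, 143.1]
orientation: [[0.101, 0.995, 0.007], [0.995, -0.101, -0.003], [-0.002, 0.007, -1.0]]
wrist_force: [0.3, -0.8, 0.3]
gripper_width: 85.2
gripper_force: 0.0
```

Run:
```python
from h import *
D=[(264,74),(308,78),(260,131),(303,135)]; q=np.array([ray('w6',d,72) for d in D]); print(q.round(1).tolist(),q.mean(0))
for a,b in((0,1),(2,3)): d=q[b]-q[a]; print(np.degrees(np.arctan2(d[1],d[0])))
plan((521.5,333,139),8.5,17,((513,-264.8,139),-5.8)); print(ctrl.get_obs()['tool_pos'])
```

```text
[[507.7, 346.1, 72.0], [531.2, 349.4, 72.0], [511.9, 316.1, 72.0], [536.0, 319.3, 72.0]] [521.68790139 332.71909908  72.        ]
8.026090384898371
7.675981873352322
17 rows [3.524, 0.107, 0.0] [0.0, 0.0, -0.0147]
[ 515.18457124 -266.2408279   143.14119862]
```

Request:
play_rows([
  [1,[3.52,0.11,0],[0,0,-0.0147]],
  [1,[3.52,0.11,0],[0,0,-0.0147]],
  [1,[3.52,0.11,0],[0,0,-0.0147]],
  [1,[3.52,0.11,0],[0,0,-0.0147]],
  [1,[3.52,0.11,0],[0,0,-0.0147]],
])

```text
t: 20.97
tool_pos: [530.5, -88.0, 138.5]
orientation: [[0.027, 1.0, -0.001], [1.0, -0.027, 0.0], [0.0, -0.001, -1.0]]
wrist_force: [1.2, 0.2, -0.2]
gripper_width: 85.5
gripper_force: 0.0
```

Request:
play_rows([
  [1,[3.52,0.11,0],[0,0,-0.0147]],
  [1,[3.52,0.11,0],[0,0,-0.0147]],
  [1,[3.52,0.11,0],[0,0,-0.0147]],
  [1,[3.52,0.11,0],[0,0,-0.0147]],
  [1,[3.52,0.11,0],[0,0,-0.0147]],
])

```text
t: 21.38
tool_pos: [535.5, 88.1, 138.5]
orientation: [[-0.047, 0.999, -0.001], [0.999, 0.047, -0.0], [-0.0, -0.001, -1.0]]
wrist_force: [0.8, 1.0, 0.1]
gripper_width: 85.5
gripper_force: 0.0
```

Request:
play_rows([
  [1,[3.52,0.11,0],[0,0,-0.0147]],
  [1,[3.52,0.11,0],[0,0,-0.0147]],
  [1,[3.52,0.11,0],[0,0,-0.0147]],
  [1,[3.52,0.11,0],[0,0,-0.0147]],
  [1,[3.52,0.11,0],[0,0,-0.0147]],
])

```text
t: 21.8
tool_pos: [527.5, 263.8, 138.4]
orientation: [[-0.12, 0.993, -0.001], [0.993, 0.12, -0.001], [-0.0, -0.001, -1.0]]
wrist_force: [0.2, -0.4, -0.3]
gripper_width: 85.6
gripper_force: 0.0
```

Request:
play_rows([
  [1,[3.52,0.11,0],[0,0,-0.0147]],
  [1,[3.52,0.11,0],[0,0,-0.0147]],
  [1,[0,0,0],[0,0,0]],
  [1,[0,0,0],[0,0,0]],
  [1,[0,0,0],[0,0,0]],
])

```text
t: 22.22
tool_pos: [521.0, 331.6, 138.3]
orientation: [[-0.149, 0.989, -0.001], [0.989, 0.149, -0.002], [-0.001, -0.001, -1.0]]
wrist_force: [0.3, -0.5, 0.3]
gripper_width: 85.6
gripper_force: 0.0
```

Request:
play_rows([
  [1,[0,0,0],[0,0,0]],
  [1,[0,0,0],[0,0,0]],
  [1,[0,0,0],[0,0,0]],
  [1,[0,0,0],[0,0,0]],
])

```text
t: 22.55
tool_pos: [521.9, 331.1, 138.9]
orientation: [[-0.147, 0.989, -0.0], [0.989, 0.147, -0.0], [-0.0, -0.0, -1.0]]
wrist_force: [-0.1, -0.1, 0.5]
gripper_width: 85.2
gripper_force: 0.0
```

Run:
```python
from h import *
snap('wrist','w8'); print(proj('w8',(521.7,332.7,72))); plan((521.7,332.7,32),8,1); print(ctrl.get_obs()['tool_pos'])
cv2.imwrite('pics/w8c.png',cv2.imread('pics/w8.png')[:,100:460])
```

```text
[277.39376231 221.07752081]
1 rows [0.128, 0.001, 10.693] [0.0, 0.0001, 0.0078]
[521.87637497 331.44826485 138.93016331]
```

View pics/w8c.png

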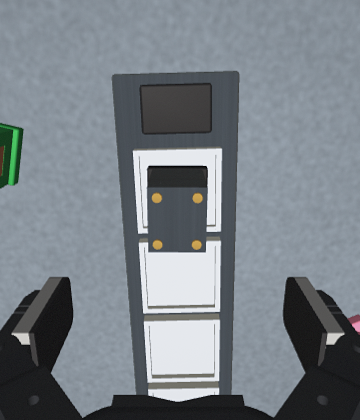

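The transformer top is centred at (277,220), square to the tool, with its 36 mm side across the fingers. Gripping it.

Request:
play_rows([
  [1,[0.05,0,2.5],[0,0,0]],
  [1,[0,0,3],[0,0,0]],
  [1,[0,0,3],[0,0,0]],
  [1,[0,0,2.2],[0,0,0]],
  [1,[0,0,0],[0,0,0]],
])

```text
t: 23.02
tool_pos: [518.6, 331.0, 27.7]
orientation: [[-0.148, 0.989, -0.007], [0.989, 0.148, -0.004], [-0.003, -0.007, -1.0]]
wrist_force: [-0.2, -1.3, -0.3]
gripper_width: 85.1
gripper_force: 0.0
```

Request:
play_rows([
  [1,[0,0,0],[0,0,0]],
  [-1,[0,0,0],[0,0,0]],
  [-1,[0,0,0],[0,0,0]],
  [-1,[0,0,0],[0,0,0]],
  [-1,[0,0,0],[0,0,0]],
])

```text
t: 23.43
tool_pos: [522.3, 333.4, 33.2]
orientation: [[-0.148, 0.989, 0.002], [0.989, 0.148, 0.001], [0.001, 0.002, -1.0]]
wrist_force: [0.5, 0.7, -0.6]
gripper_width: 38.7
gripper_force: 0.0
```

Request:
play_rows([
  [-1,[0,0,0],[0,0,0]],
  [-1,[0,0,0],[0,0,0]],
  [-1,[0,0,0],[0,0,0]],
  [-1,[0,0,0],[0,0,0]],
])

```text
t: 23.77
tool_pos: [522.1, 333.3, 33.3]
orientation: [[-0.148, 0.989, 0.001], [0.989, 0.148, 0.001], [0.001, 0.002, -1.0]]
wrist_force: [-1.3, -0.1, 5.4]
gripper_width: 35.6
gripper_force: 60.1
```

Run:
```python
from h import *
o=ctrl.get_obs(); p=o['tool_pos']; print(p,o['gripper_width'])
y=np.degrees(np.arctan2(o['orientation'][1][1],o['orientation'][0][1])); print(y)
plan((506,-337.5+p[1]-332.7,p[2]+110),-5.8,20,((p[0],p[1],p[2]+110),y))
```

```text
[522.10511894 333.32665279  33.26230451] 35.555329089623186
8.538948018109217
20 rows [-3.356, -0.182, 0.0] [0.0, 0.0, 0.0125]
```

Request:
play_rows([
  [-1,[0,0,-0.5],[0,0,0]],
  [-1,[0,0,-1.5],[0,0,0]],
  [-1,[0,0,-3],[0,0,0]],
  [-1,[0,0,-3.5],[0,0,0]],
  [-1,[0,0,-2.5],[0,0,0]],
])

```text
t: 24.18
tool_pos: [521.5, 332.7, 143.7]
orientation: [[-0.148, 0.989, 0.001], [0.989, 0.148, 0.0], [-0.0, 0.001, -1.0]]
wrist_force: [1.4, 1.0, -2.3]
gripper_width: 35.1
gripper_force: 60.6
```

Request:
play_rows([
  [-1,[-2.36,-0.18,0],[0,0,0.0125]],
  [-1,[-3.36,-0.18,0],[0,0,0.0125]],
  [-1,[-3.36,-0.18,0],[0,0,0.0125]],
  [-1,[-3.36,-0.18,0],[0,0,0.0125]],
  [-1,[-3.36,-0.18,0],[0,0,0.0125]],
])

```text
t: 24.6
tool_pos: [531.2, 173.5, 141.9]
orientation: [[-0.086, 0.996, -0.0], [0.996, 0.086, -0.0], [-0.0, -0.0, -1.0]]
wrist_force: [0.2, -0.6, -3.0]
gripper_width: 35.3
gripper_force: 60.6
```

Request:
play_rows([
  [-1,[-3.36,-0.18,0],[0,0,0.0125]],
  [-1,[-3.36,-0.18,0],[0,0,0.0125]],
  [-1,[-3.36,-0.18,0],[0,0,0.0125]],
  [-1,[-3.36,-0.18,0],[0,0,0.0125]],
  [-1,[-3.36,-0.18,0],[0,0,0.0125]],
])

```text
t: 25.02
tool_pos: [532.5, 5.2, 141.8]
orientation: [[-0.024, 1.0, -0.0], [1.0, 0.024, 0.0], [0.0, -0.0, -1.0]]
wrist_force: [0.4, 0.3, -3.4]
gripper_width: 35.1
gripper_force: 60.6
```

Request:
play_rows([
  [-1,[-3.36,-0.18,0],[0,0,0.0125]],
  [-1,[-3.36,-0.18,0],[0,0,0.0125]],
  [-1,[-3.36,-0.18,0],[0,0,0.0125]],
  [-1,[-3.36,-0.18,0],[0,0,0.0125]],
  [-1,[-3.36,-0.18,0],[0,0,0.0125]],
])

```text
t: 25.43
tool_pos: [523.2, -162.6, 141.8]
orientation: [[0.039, 0.999, -0.001], [0.999, -0.039, 0.0], [0.0, -0.001, -1.0]]
wrist_force: [-0.3, -1.6, -2.5]
gripper_width: 35.1
gripper_force: 60.5
```

Request:
play_rows([
  [-1,[-3.36,-0.18,0],[0,0,0.0125]],
  [-1,[-3.36,-0.18,0],[0,0,0.0125]],
  [-1,[-3.36,-0.18,0],[0,0,0.0125]],
  [-1,[-3.36,-0.18,0],[0,0,0.0125]],
  [-1,[-3.36,-0.18,0],[0,0,0.0125]],
])

```text
t: 25.85
tool_pos: [503.5, -329.4, 141.7]
orientation: [[0.101, 0.995, -0.001], [0.995, -0.101, 0.001], [0.001, -0.001, -1.0]]
wrist_force: [0.6, 0.4, -2.8]
gripper_width: 35.1
gripper_force: 60.5
```

Request:
play_rows([
  [-1,[-1,0,0],[0,0,0]],
  [-1,[0,0,0],[0,0,0]],
  [-1,[0,0,0],[0,0,0]],
  [-1,[0,0,0],[0,0,0]],
  [-1,[0,0,0],[0,0,0]],
])

```text
t: 26.27
tool_pos: [503.8, -335.8, 141.4]
orientation: [[0.098, 0.995, -0.001], [0.995, -0.098, 0.002], [0.002, -0.001, -1.0]]
wrist_force: [0.4, -0.2, -4.0]
gripper_width: 35.4
gripper_force: 60.5
```

Run:
```python
from h import *
plan((506,-337,27.3),-5.8,1); o=ctrl.get_obs(); print(o['wrist_force'],o['gripper_width'],o['tool_pos'])
```

```text
1 rows [-0.118, 0.241, 11.414] [-0.0008, -0.0019, 0.003]
[ 0.37100673 -0.1768417  -3.95398753] 35.4258929863284 [ 503.7789125  -335.81159615  141.44712024]
```

Request:
play_rows([
  [-1,[0,0.2,2],[0,0,0]],
  [-1,[0,0,3],[0,0,0]],
  [-1,[0,0,3],[0,0,0]],
  [-1,[0,0,1.5],[0,0,0]],
  [-1,[0,0,0],[0,0,0]],
])

```text
t: 26.68
tool_pos: [503.7, -334.6, 43.3]
orientation: [[0.098, 0.995, -0.006], [0.995, -0.098, 0.005], [0.005, -0.006, -1.0]]
wrist_force: [-0.1, 1.1, -2.3]
gripper_width: 34.9
gripper_force: 60.6
```

Request:
play_rows([
  [-1,[0,0,0.8],[0,0,0]],
  [-1,[0,0,0.5],[0,0,0]],
  [-1,[0,0,0.2],[0,0,0]],
  [-1,[0,0,0],[0,0,0]],
  [-1,[0,0,0],[0,0,0]],
])

```text
t: 27.1
tool_pos: [505.9, -338.8, 32.6]
orientation: [[0.101, 0.995, 0.001], [0.995, -0.101, -0.001], [-0.001, 0.001, -1.0]]
wrist_force: [-0.3, -0.2, -2.3]
gripper_width: 35.4
gripper_force: 60.7
```

Request:
play_rows([
  [-1,[0,0,0.1],[0,0,0]],
  [-1,[0,0,0.1],[0,0,0]],
  [-1,[0,0,0.1],[0,0,0]],
  [-1,[0,0,0],[0,0,0]],
])

```text
t: 27.43
tool_pos: [505.3, -338.4, 28.8]
orientation: [[0.101, 0.995, 0.0], [0.995, -0.101, 0.0], [0.0, 0.0, -1.0]]
wrist_force: [-0.6, 0.4, -3.2]
gripper_width: 35.1
gripper_force: 60.7
```

Request:
play_rows([
  [-1,[0,0,0.1],[0,0,0]],
  [-1,[0,0,0.05],[0,0,0]],
  [-1,[0,0,0.03],[0,0,0]],
  [-1,[0,0,0],[0,0,0]],
])

```text
t: 27.77
tool_pos: [505.3, -338.5, 27.3]
orientation: [[0.101, 0.995, 0.0], [0.995, -0.101, 0.0], [0.0, 0.0, -1.0]]
wrist_force: [-1.4, 0.1, 1.2]
gripper_width: 35.2
gripper_force: 61.0
```

Contact on the floor. I'll release, raise the arm and check.

Request:
play_rows([
  [0.3,[0,0,0],[0,0,0]],
  [1,[0,0,0],[0,0,0]],
  [1,[0,0,0],[0,0,0]],
  [1,[0,0,0],[0,0,0]],
  [1,[0,0,-1],[0,0,0]],
])

```text
t: 28.18
tool_pos: [504.4, -337.7, 35.9]
orientation: [[0.101, 0.995, -0.002], [0.995, -0.101, 0.002], [0.001, -0.003, -1.0]]
wrist_force: [-0.4, -0.1, -1.3]
gripper_width: 85.7
gripper_force: 0.0
```

Request:
play_rows([
  [1,[0,0,-2.5],[0,0,0]],
  [1,[0,0,-3.5],[0,0,0]],
  [1,[0,0,-4],[0,0,0]],
  [1,[0,0,-4],[0,0,0]],
  [1,[0,0,-2],[0,0,0]],
])

```text
t: 28.6
tool_pos: [506.9, -340.2, 202.5]
orientation: [[0.102, 0.995, 0.006], [0.995, -0.102, -0.004], [-0.003, 0.007, -1.0]]
wrist_force: [0.5, -0.6, -0.3]
gripper_width: 85.5
gripper_force: 0.0
```

Request:
play_rows([
  [1,[0,0,0],[0,0,0]],
  [1,[0,0,0],[0,0,0]],
  [1,[0,0,0],[0,0,0]],
  [1,[0,0,0],[0,0,0]],
  [1,[0,0,0],[0,0,0]],
])

```text
t: 29.02
tool_pos: [504.4, -337.7, 195.5]
orientation: [[0.101, 0.995, -0.003], [0.995, -0.101, 0.002], [0.001, -0.003, -1.0]]
wrist_force: [-0.3, -0.9, -0.2]
gripper_width: 85.4
gripper_force: 0.0
```

Run:
```python
from h import *
snap('wrist','w9')
```

```text
(no output)
```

View pics/w9.png

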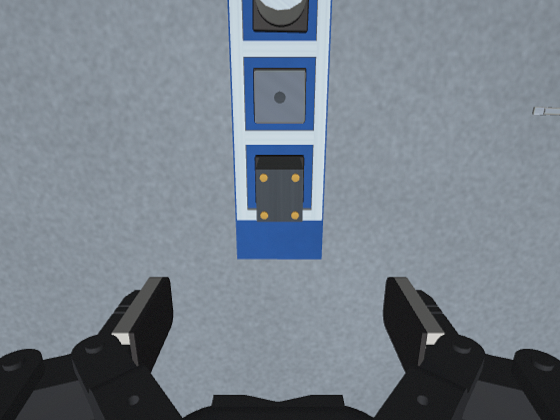

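The transformer (280,188), box (280,97) and can all stand upright and centred in their pockets. The sink was confirmed earlier. Handing in.

```bash
python3 -c "
from workcell import ctrl
print(ctrl.close_job())"
```

```text
the job is handed in; nothing more can be done
None
```

All four modules stand upright in the blue rack in the right order (sink, can, box, transformer from the terminal block), and I handed the job in at about 29 s; the hand-in returned no verdict.

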